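# Load a dressing stone into its spring magazine

### The arm

A 7-joint arm with a two-finger parallel gripper is mounted at the origin on a cart in front of the work surface, level with it; the furniture and walls round the work are solid. World frame = base frame: x ahead of the robot, y to its left, z up, the work surface at z = 0. Lengths are in m, angles in rad, forces in N, time in s.
With the tool pointing down it reaches from about 0.35 to 0.9 m from the base axis. Payload 8.1 kg.
Tool frame: the origin (TCP) lies on the centre line of the jaws, within the pads' length; the fingertips stand 19 mm ahead of it and the grasp point (between the pads) is the TCP; z points along the fingers, x is the direction in which the jaws open and shut, and the axes are right-handed (so a half turn about z gives the same grasp; the last joint's range is limited). The gripper opens to 92 mm and grips with 3 to 60 N. Pads are 19 mm wide; open, the fingers measure 130 mm over their backs; the gripper's body (75 mm by 190 mm) begins 47 mm behind the grasp point.
Start: joints at [-1.378, 0.434, 0.025, 1.573, -0.012, 1.134, -0.075], TCP at [0.182, 0.598, 0.246] pointing down, gripper open.
Joint ranges: [-2.62, 2.62], [-0.44, 2.09], [-1.27, 1.32], [0.08, 2.57], [-1.32, 4.46], [0.12, 2], [-2.74, 2.74]. Speed limits (rad/s): [2.22, 2.22, 3.01, 3.01, 3.14, 3.14, 3.14].

### API

Orientations are given as a rotation vector (axis times angle).
In Python, from station import ctrl, fingers, solve_ik, cams, nets gives the robot as it stands. The module is installed in compiled form; this text tells all that it offers. Calls block until the motion is done:
- ctrl.movep(position, orientation): joint-space move of the TCP to a pose.
- ctrl.servo_line(position, ori=None, vel=0.15, stop_force=None): straight line of the TCP; ori=None keeps the orientation; vel is the mean speed in m/s. With stop_force (N) it stops when the force on the tool has changed by that much, and returns True; else False.
- ctrl.movej(angles): joint-space move.
- fingers.release() and fingers.close(): open the fingers fully, or close them until they stop; the grip force is fixed at half the most.
- ctrl.sleep(seconds).
- solve_ik(position, orientation): joint angles nearest the present ones, or None.
- ctrl.read_state(): the state.
- cams.get_image(name): name is "side" or "top"; returns a dict with "color" (400x640x3 uint8, red, green, blue), "depth" (400x640 float32, m along the optical axis (not along the pixel's ray), 0 where there is no reading), "vfov" (degrees; the focal length in pixels is half the picture's height over the tangent of half this angle, whatever the lens; pixels are square), "cx", "cy" (the principal point, pixels), "distortion" ([k1, k2, p1, p2, k3] as OpenCV has them; the pictures are not rectified), "view" (4x4, takes a point from world to camera coordinates). Camera axes: x right, y up, looking along -z (the intrinsics and any distortion apply to the point x, -y, -z); pixel columns grow to the right and rows downward; lengths in m; the calibration is good to about 2 mm. A picture is of the moment at which its call begins.
A pose or a line that the arm cannot do raises ctrl.PlanningError and nothing moves.
- ctrl.finish_job(): hands the job in, once; it reports no verdict.
Trained networks look in the newest picture that a camera, given by its name, has taken for a name from the list of things; names that differ only in an ending like _2 or _b are one class to them, and where a whole thing is asked for, a point or a joint stands for the part that bears it (a point fixed in the world has none). Each returns a list of dicts, best first, with "p" (0 to 1); they miss things now and then, are a little off and sometimes report something else, mostly with a low value. They report only what shows in the picture. A call takes as long as a camera call.
- nets.search_frame(label, camera): "extent" ([left, top, right, bottom] in pixels, round what is visible of it).
- nets.cut_out(label, camera): "pixels" (400x640 bool, what is visible of it) and "extent" ([left, top, right, bottom] in pixels, round what is visible of it).
The state is a dict: "time": time; "joint_pos": joint angles; "joint_vel": joint speeds; "effort": joint torques, N m; "position": TCP position; "tool_rot": TCP orientation; "contact_force": force on the tool from outside, world axes, zero at the start; "moment": the same for the moment, N m; "opening": finger opening in m.
Only numpy, scipy, OpenCV 4.12 (cv2) and the standard library are available. Lean on these libraries where they do the work, as an engineer would, in place of code of your own. Each camera call takes 0.05 s, during which the arm holds its last target. There are 200 camera calls.

### The job

Load the lap's dressing stone into the spring magazine on the bench: set it flat into the mouth of the column and press it down against the spring until the catches at both ends snap over its top and hold it there by themselves. The small wooden wedge block is not the stone: leave it lying where it is.

Things in the scene. Friction and masses are not known exactly. Their poses are not given: they have to be found in the camera images.
- stone_center (a point): Centre (half-way up) of the dressing stone: a rectangular bar, sandy layer on dark grey, 34 x 90 x 21 mm, 0.14 kg, flat on the bench. x: across its width, y: along its length, z: up; half a turn makes no difference. Set in the magazine's mouth it comes to rest with its top about 105 mm above the bench. Pressed at its middle till its top is below 72 mm, it latches with its top at 72 mm.
- magazine: Fixed base plate 64x160x10 mm; origin: centre of its underside, on the bench; y along its length, z up. Four aluminium corner guides form a shaft 44 (x) by 98 (y) mm for the flat stone, straight to 96 mm height, flared 10 mm outward to 110. Each long side: a 62 mm gap for fingers, down to the plate. At each end a sprung catch reaches in to y = 38 mm, bevelled above (74-91 mm), flat below at 72.
- follower (a joint): Travel (m) of the sprung steel plate in the shaft on which the stone sits: 0 = fully up (its top 84 mm above the bench), 0.040 = fully down (stone's top then at 65 mm, the lowest it can go), about 0.033 when the stone is latched. The spring gives 4 N at 0 and 180 N/m more on the way; with the catches, pressing the stone in takes about 5 N at first, rising to about 10 N.
- wedge_center (a point): Centre of the small plain wooden wedge block, 26 x 52 x 18 mm, lying loose on the bench: a bystander, to be left where it is. Behind the work (lap disc beyond x = 0.52 m, posts and arms up to 0.4 m high beyond x = 0.59 m) stands the fixed lapping machine: carry things round it on the robot's side.

How it is judged:
At the end, for the whole second after the job is handed in: The dressing stone lies flat in the shaft (within 0.1 rad, its centre within 10 mm of the shaft's axis), held down by the catches alone: its centre 56 to 65 mm above the magazine's underside (61.5 mm when latched), the follower down by more than 28 mm (z of stone_center in the frame of magazine between 0.056 and 0.065 m and x of stone_center in the frame of magazine between -0.01 and 0.01 m and y of stone_center in the frame of magazine between -0.01 and 0.01 m and angle between the z axis of stone_center and the z axis of magazine, either way round below 0.1 rad and value of joint follower above 0.028 m); the robot touches nothing.
It fails at once if the wooden wedge block is moved by more than 30 mm (distance of wedge_center from where it was at the start of the episode above 0.03 m).
It also fails if it takes over 56 s, if anything falls off the work surface, if the arm or the gripper's body presses on something with over 40 N, if the wrist force passes 120 N, or if a joint passes its speed limit or range.

## Working session

There is one attempt and no reset: what is moved stays moved. The work goes in short steps, each a Python script; the robot and the scene stay as the last script left them, time stands still between calls to the robot, and variables do not carry over. Pictures are saved under pics/ and viewed, on a budget of 10 in all, crops included, one or two more only if the job needs it, and the job is handed in when it is done.

```bash
mkdir -p pics; cat > h.py <<'E'
import numpy as np, cv2
from station import ctrl, fingers, solve_ik, cams, nets
def cloud(im, mask):
    v,u=np.nonzero(mask & (im["depth"]>0)); d=im["depth"][v,u]
    h=im["depth"].shape[0]; f=h/2/np.tan(np.radians(im["vfov"])/2)
    K=np.array([[f,0,im["cx"]],[0,f,im["cy"]],[0,0,1]])
    n=cv2.undistortPoints(np.stack([u,v],1).astype(np.float64)[:,None],K,np.array(im["distortion"],float))[:,0]
    pc=np.stack([n[:,0]*d,-n[:,1]*d,-d,np.ones(len(d))])
    return (np.linalg.inv(im["view"])@pc)[:3].T
E
python3 - <<'E'
from h import *
ims={}
for c in("top","side"):
    im=cams.get_image(c); ims[c]=im
    cv2.imwrite(f"pics/{c}0.png",im["color"][...,::-1])
    print(c,im["vfov"],im["distortion"],np.linalg.inv(im["view"])[:3,3])
    for l in("stone_center","magazine","follower","wedge_center"):
        for r in nets.cut_out(l,c)[:3]:
            P=cloud(im,r["pixels"])
            print(l,round(r["p"],2),np.round(r["extent"]),r["pixels"].sum(),len(P), np.round(np.percentile(P,[2,50,98],axis=0),3).tolist() if len(P) else "")
            if len(P)>20:
                zt=np.percentile(P[:,2],95); T=P[P[:,2]>zt-.006]
                print("   top",round(zt,3),cv2.minAreaRect((T[:,:2]*1000).astype(np.float32)))
print(ctrl.read_state())
E
```

```text
top 45.01523578733635 [0.02219819 0.         0.         0.         0.        ] [ 0.24782942 -0.11556052  1.17491229]
stone_center 0.72 [341. 188. 382. 210.] 574 569 [[0.478, -0.236, 0.001], [0.497, -0.192, 0.022], [0.518, -0.148, 0.026]]
   top 0.025 ((498.40289306640625, -191.00157165527344), (34.23126220703125, 89.68289184570312), 8.156172752380371)
magazine 0.74 [233. 187. 306. 228.] 1951 1944 [[0.433, -0.05, 0.007], [0.462, 0.024, 0.078], [0.501, 0.101, 0.112]]
   top 0.109 ((468.66387939453125, 26.924766540527344), (126.50238037109375, 70.68028259277344), 83.66761779785156)
follower 0.59 [252. 195. 286. 215.] 478 478 [[0.453, -0.011, 0.012], [0.468, 0.027, 0.085], [0.49, 0.066, 0.089]]
   top 0.088 ((468.8081359863281, 26.622758865356445), (78.60350799560547, 30.361387252807617), 83.43514251708984)
wedge_center 0.47 [410. 190. 427. 212.] 245 245 [[0.472, -0.358, -0.001], [0.49, -0.332, 0.015], [0.511, -0.307, 0.022]]
   top 0.02 ((490.24761962890625, -331.9855651855469), (25.051786422729492, 47.070068359375), 27.123125076293945)
side 55.675070763682875 [-0.08774499  0.          
[... 984 characters left out ...]
 29.215940475463867)
{'time': 0.5, 'joint_pos': array([-1.37758465,  0.43451251,  0.02496889,  1.57322933, -0.01157595,
        1.13400256, -0.07507632]), 'joint_vel': array([-0.00098783,  0.00052856,  0.00309854,  0.00048094, -0.000787  ,
       -0.0001541 ,  0.00233842]), 'effort': array([-1.25140559e-03, -6.67138052e+01,  9.83025134e-01, -3.14571226e+01,
       -6.05565053e-02,  3.38188908e-02,  2.54870292e-05]), 'position': array([0.18221339, 0.59784389, 0.24572234]), 'tool_rot': array([2.52456009e+00, 1.86977851e+00, 1.35174010e-05]), 'contact_force': array([ 1.08728967,  0.54358472, -0.23059983]), 'moment': array([ 0.0023483 , -0.03847017,  0.00385114]), 'opening': 0.09153668243196077}
```

```bash
python3 - <<'E'
import cv2,numpy as np
a=cv2.imread("pics/top0.png")[150:270,200:450]; b=cv2.imread("pics/side0.png")[110:310,240:440]
a=cv2.resize(a,None,fx=3,fy=3,interpolation=cv2.INTER_CUBIC)[:280]
b=cv2.resize(b[:,:],None,fx=1.5,fy=1.5,interpolation=cv2.INTER_CUBIC)
o=np.zeros((580,750,3),np.uint8); o[:280]=a; o[280:580,:300]=b
cv2.imwrite("pics/c0.png",o)
E
```

```text
(no output)
```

View pics/c0.png

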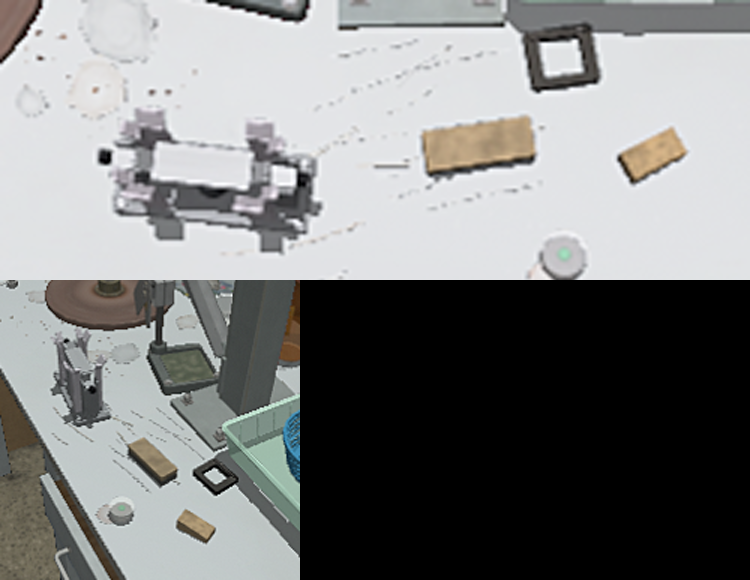

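```bash
cat >> h.py <<'E'
from scipy.spatial.transform import Rotation as R
def down(deg):
    a=np.radians(deg); c,s=np.cos(a),np.sin(a)
    return R.from_matrix(np.array([[c,s,0],[s,-c,0],[0,0,-1.]])).as_rotvec()
S=np.array([.4975,-.1895]); SA=8.3
M=np.array([.4687,.0275]); MA=-6.7
E
python3 - <<'E'
from h import *
im=cams.get_image("top"); P=cloud(im,np.ones((400,640),bool))
for y in np.arange(-.36,.3,.06):
    print(round(y,2),[ (round(x,2),round(float(q[:,2].max()),2)) for x in np.arange(.36,.68,.04) if len(q:=P[(abs(P[:,0]-x)<.02)&(abs(P[:,1]-y)<.03)])])
for p,a in [((.30,.32,.27),45),((.36,.0,.27),8),((S[0],S[1],.12),SA),((S[0],S[1],.022),SA),((M[0],M[1],.15),MA),((M[0],M[1],.09),MA)]:
    print(p,solve_ik(np.array(p),down(a)))
E
```

```text
-0.36 [(np.float64(0.36), 0.01), (np.float64(0.4), 0.01), (np.float64(0.44), 0.01), (np.float64(0.48), 0.02), (np.float64(0.52), 0.02), (np.float64(0.56), 0.01), (np.float64(0.6), 0.07), (np.float64(0.64), 0.01), (np.float64(0.68), 0.07)]
-0.3 [(np.float64(0.36), 0.01), (np.float64(0.4), 0.03), (np.float64(0.44), 0.02), (np.float64(0.48), 0.02), (np.float64(0.52), 0.02), (np.float64(0.56), 0.01), (np.float64(0.6), 0.07), (np.float64(0.64), 0.01), (np.float64(0.68), 0.07)]
-0.24 [(np.float64(0.36), 0.01), (np.float64(0.4), 0.03), (np.float64(0.44), 0.02), (np.float64(0.48), 0.03), (np.float64(0.52), 0.03), (np.float64(0.56), 0.01), (np.float64(0.6), 0.07), (np.float64(0.64), 0.07), (np.float64(0.68), 0.07)]
-0.18 [(np.float64(0.36), 0.01), (np.float64(0.4), 0.01), (np.float64(0.44), 0.01), (np.float64(0.48), 0.03), (np.float64(0.52), 0.03), (np.float64(0.56), 0.01), (np.float64(0.6), 0.03), (np.float64(0.64), 0.03), (np.float64(0.68), 0.48)]
-0.12 [(np.float64(0.36), 0.01), (np.float64(0.4), 0.01), (np.float64(0.44), 0.01), (np.float64(0.48), 0.02), (np.float64(0.52), 0.03), (np.float
[... 1569 characters left out ...]
26863   1.97654459 -0.02378103  1.06848637
 -0.12416444]
(0.36, 0.0, 0.27) [-0.90451427 -0.10966253  0.71275757  2.15185836  0.08148799  1.07423656
 -0.09399753]
(np.float64(0.4975), np.float64(-0.1895), 0.12) [-0.49934071  0.7284067   1.19885259  2.00079362 -0.82104702  1.01103329
  1.25289485]
(np.float64(0.4975), np.float64(-0.1895), 0.022) [-0.26143789  0.71211235  0.76835957  2.05383293 -0.78756702  0.69556332
  1.17188145]
(np.float64(0.4687), np.float64(0.0275), 0.15) [-0.67958183  0.33709354  0.64826666  2.09700868 -0.28421762  0.79262985
  0.0263603 ]
(np.float64(0.4687), np.float64(0.0275), 0.09) [-0.59130936  0.4334495   0.55176496  2.14963159 -0.37215457  0.65035356
  0.10239571]
```

```bash
python3 - <<'E'
from h import *
ctrl.servo_line(np.array([.30,.32,.27]),down(50),vel=.25)
ctrl.servo_line(np.array([.37,.0,.25]),down(8),vel=.25)
ctrl.servo_line(np.array([*S,.12]),down(SA),vel=.2)
s=ctrl.read_state(); print(s["time"],s["position"],s["joint_pos"])
im=cams.get_image("side"); cv2.imwrite("pics/s1.png",cv2.resize(im["color"][130:330,220:440,::-1],None,fx=3,fy=3))
E
```

```text
4.8417 [ 0.49740086 -0.1885931   0.12034395] [-0.18138113  0.47992629  0.61131966  1.98020525 -0.38098236  0.79564526
  0.79399541]
```

View pics/s1.png

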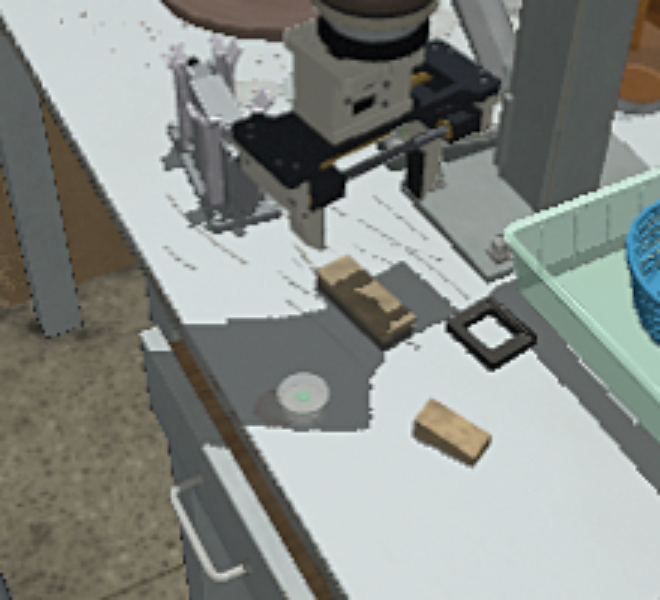

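The gripper straddles the stone (crop pixel 365,300), the green tray and the column are clear of its body, and the wedge (450,435) is well away.

```bash
python3 - <<'E'
from h import *
print(ctrl.servo_line(np.array([*S,.025]),vel=.08,stop_force=8))
print(ctrl.read_state()["position"])
fingers.close(); s=ctrl.read_state(); print(s["opening"],s["position"],s["contact_force"])
ctrl.servo_line(np.array([*S,.20]),vel=.15)
ctrl.servo_line(np.array([*M,.20]),down(MA),vel=.15)
ctrl.sleep(.3)
s=ctrl.read_state(); print(s["time"],s["opening"],s["position"],s["contact_force"])
for c in("top","side"):
    im=cams.get_image(c); cv2.imwrite(f"pics/{c}2.png",im["color"][...,::-1])
    for l in("stone_center","magazine"):
        for r in nets.cut_out(l,c)[:1]:
            P=cloud(im,r["pixels"]); print(c,l,r["p"],np.round(r["extent"]),np.round(np.percentile(P,[2,50,98],axis=0),3).tolist())
a=cv2.resize(cv2.imread("pics/top2.png")[140:280,200:380],None,fx=2.2,fy=2.2); b=cv2.resize(cv2.imread("pics/side2.png")[90:230,230:410],None,fx=2.2,fy=2.2)
cv2.imwrite("pics/c2.png",np.hstack([a,b]))
E
```

```text
False
[ 0.49782219 -0.1896079   0.02544929]
0.033904069508636545 [ 0.49758197 -0.18947495  0.02499091] [1.13473476 0.6298956  0.7993689 ]
10.3833 0.03421026473463035 [0.46875232 0.02718135 0.20002117] [ 0.65321754  0.03360744 -1.92803638]
top stone_center 0.56 [271. 189. 286. 208.] [[0.446, -0.02, 0.183], [0.464, -0.008, 0.197], [0.481, 0.004, 0.201]]
top magazine 0.56 [268. 191. 306. 228.] [[0.429, -0.053, 0.006], [0.455, -0.021, 0.06], [0.494, 0.03, 0.117]]
side stone_center 0.9 [284. 118. 302. 143.] [[0.449, -0.019, 0.179], [0.468, 0.004, 0.198], [0.487, 0.067, 0.2]]
side magazine 0.9 [276. 141. 314. 206.] [[0.432, -0.051, 0.005], [0.459, -0.017, 0.067], [0.5, 0.095, 0.112]]
```

View pics/c2.png

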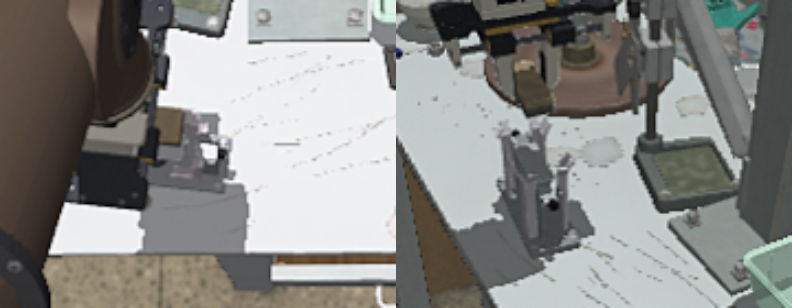

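```bash
python3 - <<'E'
from h import *
def st(t):
    s=ctrl.read_state(); print(t,round(s["time"],2),np.round(s["position"],4),np.round(s["contact_force"],1),np.round(s["moment"],2),round(s["opening"],4))
st("a")
print(ctrl.servo_line(np.array([*M,.135]),vel=.12,stop_force=10)); st("b")
print(ctrl.servo_line(np.array([*M,.107]),vel=.03,stop_force=10)); st("c")
for c in("top","side"):
    im=cams.get_image(c); cv2.imwrite(f"pics/{c}3.png",im["color"][...,::-1])
    for r in nets.cut_out("stone_center",c)[:1]:
        P=cloud(im,r["pixels"]); print(c,r["p"],np.round(r["extent"]),np.round(np.percentile(P,[2,50,98],axis=0),3).tolist())
a=cv2.resize(cv2.imread("pics/top3.png")[160:260,220:340],None,fx=3.3,fy=3.3); b=cv2.resize(cv2.imread("pics/side3.png")[120:220,240:360],None,fx=3.3,fy=3.3)
cv2.imwrite("pics/c3.png",np.hstack([a,b]))
E
```

```text
a 10.68 [0.4687 0.0275 0.2   ] [ 0.9 -0.5 -1.2] [-0.11  0.11 -0.01] 0.0346
False
b 11.38 [0.469  0.0273 0.1354] [-0.2 -0.6 -1.7] [-0.1  -0.01 -0.03] 0.0339
False
c 12.46 [0.4685 0.0275 0.1071] [-2.9  0.3  2.1] [-0.01  0.61 -0.05] 0.0338
top 0.75 [276. 197. 290. 214.] [[0.447, -0.02, 0.002], [0.466, -0.01, 0.104], [0.504, 0.004, 0.109]]
side 0.72 [285. 148. 305. 175.] [[0.447, -0.021, 0.089], [0.468, 0.014, 0.105], [0.488, 0.071, 0.112]]
```

View pics/c3.png

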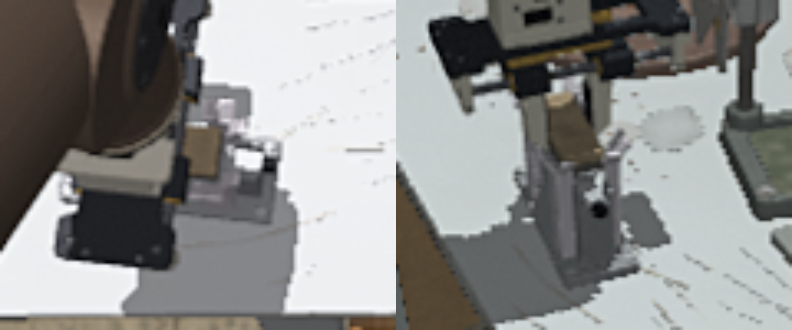

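The stone sits in the mouth between the guides (side crop 575,135), with about 4 N vertical contact. Next I release, retract, look, then press with closed fingers.

```bash
python3 - <<'E'
from h import *
fingers.release()
ctrl.servo_line(np.array([*M,.17]),vel=.12)
fingers.close()
s=ctrl.read_state(); print(s["time"],s["opening"],s["contact_force"])
for c in("top","side"):
    im=cams.get_image(c); cv2.imwrite(f"pics/{c}4.png",im["color"][...,::-1])
    for r in nets.cut_out("stone_center",c)[:1]:
        P=cloud(im,r["pixels"]); print(c,r["p"],np.round(r["extent"]),np.round(np.percentile(P,[2,50,98],axis=0),3).tolist())
        T=P[P[:,2]>.095]; A=np.c_[T[:,:2],np.ones(len(T))]; print("plane slopes",np.linalg.lstsq(A,T[:,2],rcond=None)[0], cv2.minAreaRect((T[:,:2]*1000).astype(np.float32)))
a=cv2.resize(cv2.imread("pics/top4.png")[160:260,220:340],None,fx=3.3,fy=3.3); b=cv2.resize(cv2.imread("pics/side4.png")[120:220,240:360],None,fx=3.3,fy=3.3)
cv2.imwrite("pics/c4.png",np.hstack([a,b]))
E
```

```text
15.8167 0.000507000916235863 [-0.39076463 -0.0790852  -0.71593076]
top 0.59 [269. 200. 291. 216.] [[0.434, -0.02, 0.03], [0.46, -0.005, 0.106], [0.479, 0.015, 0.23]]
plane slopes [-1.33358672 -0.2189767   0.72538918] ((454.8882751464844, -2.245563507080078), (32.74815368652344, 55.38081359863281), 64.90007781982422)
side 0.83 [280. 148. 302. 171.] [[0.448, -0.017, 0.004], [0.466, 0.021, 0.107], [0.522, 0.123, 0.109]]
plane slopes [0.03857214 0.02901165 0.08743581] ((467.6551513671875, 23.019065856933594), (110.25537109375, 36.55387496948242), 79.32728576660156)
```

View pics/c4.png

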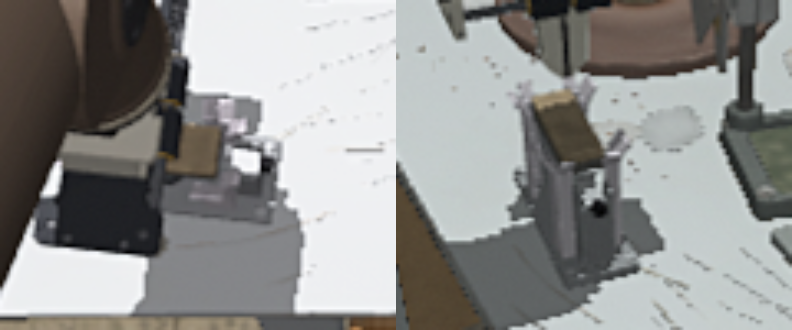

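The stone lies flat in the mouth (side crop 567,125), with the closed fingers above its middle. Pressing now.

```bash
python3 - <<'E'
from h import *
def st(t):
    s=ctrl.read_state(); print(t,round(s["time"],2),np.round(s["position"],4),np.round(s["contact_force"],1))
print(ctrl.servo_line(np.array([*M,.128]),vel=.1,stop_force=10)); st("a")
for z in(.115,.105,.095,.086):
    r=ctrl.servo_line(np.array([*M,z]),vel=.04,stop_force=25); st((z,r))
    if r: break
ctrl.sleep(.3); st("held")
ctrl.servo_line(np.array([*M,.14]),vel=.08); st("up")
ctrl.servo_line(np.array([M[0]-.04,M[1]+.0,.25]),vel=.15)
ctrl.servo_line(np.array([.34,.22,.27]),vel=.2); st("away")
for c in("top","side"):
    im=cams.get_image(c); cv2.imwrite(f"pics/{c}5.png",im["color"][...,::-1])
    for l in("stone_center","wedge_center"):
      for r in nets.cut_out(l,c)[:1]:
        P=cloud(im,r["pixels"]); print(c,l,r["p"],np.round(r["extent"]),np.round(np.percentile(P,[2,50,98],axis=0),3).tolist())
a=cv2.resize(cv2.imread("pics/top5.png")[160:260,220:340],None,fx=3.3,fy=3.3); b=cv2.resize(cv2.imread("pics/side5.png")[120:220,240:360],None,fx=3.3,fy=3.3)
cv2.imwrite("pics/c5.png",np.hstack([a,b]))
E
```

```text
False
a 16.58 [0.4688 0.0273 0.1281] [-0.9  0.2 -0.1]
(0.115, False) 17.06 [0.4697 0.0275 0.1153] [1.5 0.5 3.2]
(0.105, False) 17.46 [0.4696 0.0276 0.1054] [4.5 0.1 5.4]
(0.095, False) 17.86 [0.4696 0.0275 0.0955] [ 3.7 -0.   6.4]
(0.086, False) 18.23 [0.4697 0.0275 0.0865] [2.7 0.1 9. ]
held 18.53 [0.4696 0.0276 0.0867] [ 1.9 -0.3  8.8]
up 19.36 [0.4682 0.0276 0.1396] [-0.4  0.6 -0. ]
away 21.51 [0.3404 0.219  0.2697] [ 0.5 -0.3  0. ]
top stone_center 0.83 [249. 200. 288. 216.] [[0.449, -0.012, 0.067], [0.466, 0.026, 0.073], [0.485, 0.066, 0.077]]
top wedge_center 0.71 [409. 191. 425. 210.] [[0.471, -0.356, 0.009], [0.489, -0.332, 0.015], [0.508, -0.309, 0.022]]
side stone_center 0.42 [284. 160. 302. 174.] [[0.456, 0.007, 0.072], [0.47, 0.038, 0.074], [0.483, 0.065, 0.078]]
side wedge_center 0.66 [356. 265. 383. 285.] [[0.47, -0.357, 0.001], [0.488, -0.332, 0.014], [0.507, -0.307, 0.019]]
```

View pics/c5.png

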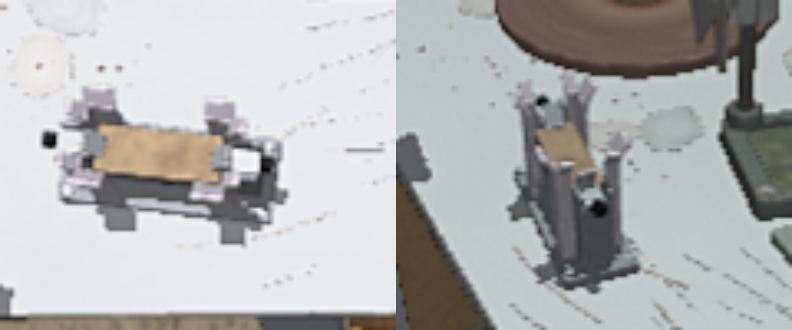

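Both catches overlap the stone's ends (top crop 95,143 and 218,158). It holds at about 73 mm with the robot clear, so I'm handing in.

```bash
python3 -c "
from h import *
ctrl.finish_job(); print(ctrl.read_state()['time'])"
```

```text
the job is handed in; nothing more can be done
the job is handed in; nothing more can be done
```

The dressing stone is latched in the magazine and the job is handed in. I placed the stone flat in the mouth, let go, and pressed it down at its middle with closed fingers. The press force rose to about 9 N, with the stone's top at about 67.5 mm. I then moved the arm clear, with the clock at about 21.5 s of the 56 s allowed.

**Stone:** both catches show over its ends. The cameras put its top at 73–74 mm against a nominal 72, and they had been reading about 2–4 mm high throughout. Its centre is within about 2 mm of my estimate of the shaft axis.

**Wedge:** its measured position changed by no more than about 2 mm, which is within measurement noise.

**Not confirmed:**
- I did not measure the follower's travel or the final tilt. I judged both from the stone's height and the pictures.
- Two readings taken while the hand was still over the stone were off: one top-camera outline and one tilt fit had picked up parts of the gripper. I ignored them.

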